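# Put the spice jar away and close the spice case's sliding door

### The job

Put the spice jar that was left out on the worktop back in the spice case: set it down (do not drop it) upright in the empty left half. Then slide the case's glass door fully shut against its frame, through the roller catch, so that it stays shut when you let go. The track drags and the catch resists, more or less from case to case, but the door is glass: feel it home and do not ram it against the frame, and leave the other things where they stand.

Things in the scene. Friction and masses are not known exactly. Their poses are not given: they have to be found in the camera images.
- spice_case: Low wooden spice case, fixed, 200 mm deep (x), 350 wide (y, + to the left seen from its front); walls 12 mm, inner floor 10 mm up. Origin: centre of underside, z up, front faces -x. The top plane slopes up to the back by 10 degrees: its height is 126 mm + 0.176 x (x in the case's frame); 5 mm trim lies on its edge. A fixed pane closes the right half; the left half (y > 9 mm) is the opening.
- slot (a point): Free place for the jar on the inner floor, in the middle of the opening: case x +10, y +98, z +10 mm; axes as the case. The opening is free from case x -80 to 80 and from the door's edge to y 145 mm. A jar stands clear of the door (whose underside is 8 mm below the top plane) when its centre is at case x -15 to 60 mm.
- door (a joint): Sliding door's opening, m: 0 shut, 0.140 fully open over the fixed pane. It slides along the case's y and shuts towards +y, where its left edge meets rubber buffers. Wood-framed glass panel 166 mm wide, 180 long, in the top plane. Its drag (2 to 13 N, even along the track) and the roller catch that adds 3 to 6 N over the last 8 mm differ from case to case; only once pushed to within 1 mm of the buffers is it held shut.
- door_pull (a point): Middle of the brass bar pull on the door: round bar 10 mm thick, 74 mm long, lying across the door's travel (along the case's x, tilted up 10 degrees to the back), on two 8 mm posts 48 mm apart. Its axis is 23 mm above the door's face, which is otherwise free and flat for 60 mm to either side in y. It moves with the door, 83 mm behind the left edge.
- door_edge (a point): Point on the door's leading (left) edge at mid thickness, 30 mm in front of the door's middle; moves with the door.
- buffers: Two small round rubber buffers (3 mm proud) inside the left end wall, in the plane of the door; it closes against them. Origin midway between them, on their face (case y +160 mm). Pressing the door on them with more than 16 N is ramming it. Beneath them, 15 to 32 mm below the top plane, sits the small brass roller catch (case x -67 to -43, y 147 to 163 mm).
- spice_jar: The spice jar to put away, standing on the worktop before the case: round clear jar with a wide flat screw cap as wide as the jar; 42 mm diameter, 96 mm high, cap the top 20 mm, about 0.11 kg. Origin at the centre of its underside, z up.
- garlic: Garlic bulb, 54 mm wide, 53 mm high, on the worktop; leave alone. Origin under its centre.
- salt_shaker: Salt shaker with a domed top narrower than its body, 44 mm diameter, 90 mm high, on the worktop; leave alone. Origin under its centre.
- spice_jar_c: Another spice jar, 42 mm diameter, 96 mm high, standing in the right half of the case; leave alone. Origin under its centre.
- vanilla_bottle: Small dropper bottle, 34 mm diameter, 102 mm high, standing in the right half of the case; leave alone. Origin under its centre.

How it is judged:
On the way:
1. the spice jar stands upright on the case's floor in the left half, let go, before the door is shut (x of spice_jar in the frame of spice_case between -0.075 and 0.08 m and y of spice_jar in the frame of spice_case between 0.02 and 0.155 m and z of spice_jar in the frame of spice_case between 0.005 and 0.016 m and angle between spice_jar's own z axis and vertical below 0.15 rad and contact force between the fingers and spice_jar below 0.05 N and value of joint door above 0.05 m), for 0.3 s.
At the end, for the whole second after the job is handed in: The door is shut to within 1.5 mm of its buffers, at rest and let go; the spice jar stands upright (within 0.15 rad) and at rest on the case's floor in the left half (its centre at case y 20 to 155 mm) (value of joint door below 0.0015 m and velocity of joint door between -0.005 and 0.005 m/s and linear speed of spice_jar below 0.02 m/s and x of spice_jar in the frame of spice_case between -0.075 and 0.08 m and y of spice_jar in the frame of spice_case between 0.02 and 0.155 m and z of spice_jar in the frame of spice_case between 0.005 and 0.016 m and angle between spice_jar's own z axis and vertical below 0.15 rad); the robot touches nothing.
It fails at once if the door is rammed: pressed on the frame's buffers with more than 16 N (contact force between door and buffers above 16 N).
It fails at once if the jar is dropped (falls free at more than 0.6 m/s) (linear speed of spice_jar above 0.6 m/s and contact force between the fingers and spice_jar below 0.05 N).
It fails at once if the garlic, the salt shaker, or the jar or bottle already in the case is moved by more than 30 mm or tipped over (distance of any of garlic, salt_shaker, spice_jar_c, vanilla_bottle from where it was at the start of the episode above 0.03 m or angle between any of salt_shaker, spice_jar_c, vanilla_bottle's own z axis and vertical above 0.5 rad).
It also fails if it takes over 72 s, if anything falls off the work surface, if the arm or the gripper's body presses on something with over 40 N, if the wrist force passes 120 N, or if a joint passes its speed limit or range.

### The arm

A 7-joint arm with a two-finger parallel gripper is mounted at the origin on a cart in front of the work surface, level with it; the furniture and walls round the work are solid. World frame = base frame: x ahead of the robot, y to its left, z up, the work surface at z = 0. Lengths are in m, angles in rad, forces in N, time in s.
With the tool pointing down it reaches from about 0.425 to 0.875 m from the base axis. Payload 4.7 kg.
Tool frame: the origin (TCP) lies at the very end of the fingers, on their centre line; the grasp point (between the pads) lies 19 mm behind it (ctrl.grip_depth is the distance from the TCP to the grasp point, in m); z points along the fingers, x is the direction in which the jaws open and shut, and the axes are right-handed (so a half turn about z gives the same grasp; the last joint's range is limited). The gripper opens to 87 mm and grips with 3 to 60 N. Pads are 19 mm wide; open, the fingers measure 117 mm over their backs; the gripper's body (75 mm by 190 mm) begins 51 mm behind the grasp point.
Start: joints at [1.156, 0.321, -0.07, 1.45, 0.023, 1.371, -0.057], TCP at [0.27, -0.591, 0.223] pointing down, gripper open.
Joint ranges: [-2.86, 2.86], [-0.3, 2.09], [-1.38, 1.24], [0.06, 2.45], [-1.56, 4.7], [0.09, 2.05], [-2.69, 2.69]. Speed limits (rad/s): [2.57, 2.57, 3.14, 3.14, 3.14, 3.14, 3.14].

### API

Orientations are given as [roll, pitch, yaw] about the fixed x, y, z axes, in that order (R = Rz(yaw) Ry(pitch) Rx(roll)).
In Python, from workcell import ctrl gives the robot as it stands.
- The arm moves only by the shell command python3 -m inch 'ROWS' [FORCE]. ROWS is JSON, a list of rows, each a list of 7 numbers: the turn, a rotation vector about the tool's x, y, z in rad, then the shift along the tool's x, y, z in mm, then the gripper's target within -1 to 1 (shut at 1, half-way at 0, fully open at -1). A call has 1 to 20 rows; each row shifts and turns the pose as measured when the row begins, along the tool's axes as they then stand; what a row does not reach is not made up. A row lasts 1/8 s, in which the tool goes at most 62.5 mm and 10.7 degrees, less where a joint would pass 70% of its speed; a pose out of reach is approached as far as the arm can. A call with a gripper value outside its range is refused whole. The fingers move at their own pace and stop on an object; FORCE is the grip in N (left out, the last holds). Time passes only in rows, so rows that do not move let the fingers close. It gives the time, the measured TCP pose, the force and the opening at its end, in the units of the state.
- ctrl.read_state(): the state, without advancing time (a new reading comes with each control period).
- ctrl.capture(name): name is "scene" or "top"; returns a dict with "frame" (384x512x3 uint8, red, green, blue), "intrinsics" (3x3 intrinsics, pixels), "dist_coeffs" ([k1, k2, p1, p2, k3] as OpenCV has them; the pictures are not rectified), "world_to_cam" (4x4, takes a point from world to camera coordinates). Camera axes: x right, y up, looking along -z (the intrinsics and any distortion apply to the point x, -y, -z); pixel columns grow to the right and rows downward; lengths in m; the calibration is good to about 2 mm. A picture is of the moment at which its call begins. There is no depth.
- ctrl.close_job(): hands the job in, once; it reports no verdict.
Trained networks look in the newest picture that a camera, given by its name, has taken for a name from the list of things; names that differ only in an ending like _2 or _b are one class to them, and where a whole thing is asked for, a point or a joint stands for the part that bears it (a point fixed in the world has none). Each returns a list of dicts, best first, with "p" (0 to 1); they miss things now and then, are a little off and sometimes report something else, mostly with a low value. They report only what shows in the picture. A call takes as long as a camera call.
- ctrl.spot_in(camera, label): "pixel" ([column, row] in pixels, amid what is visible of it).
The state is a dict: "time": time; "joints": joint angles; "qvel": joint speeds; "joint_efforts": joint torques, N m; "eef_pos": TCP position; "tcp_rot": TCP orientation; "force": force on the tool from outside, world axes, zero at the start; "ft_torque": the same for the moment, N m; "finger_gap": finger opening in m.
Only numpy, scipy, OpenCV 4.12 (cv2) and the standard library are available. Lean on these libraries where they do the work, as an engineer would, in place of code of your own. Each camera call takes 0.05 s, during which the arm holds its last target. There are 200 camera calls.

## Working session

There is one attempt and no reset: what is moved stays moved. The work goes in short steps, Python scripts to look and compute and a shell command to move; the robot and the scene stay as the last step left them, time stands still between calls to the robot, and variables do not carry over. Pictures are saved under pics/ and viewed, about 8 in all and at most 12, crops included, and the job is handed in when it is done.

```bash
mkdir -p pics
cat > h.py <<'E'
import numpy as np, cv2
from workcell import ctrl
from scipy.spatial.transform import Rotation as R
def snap(cam,name=None):
    c=ctrl.capture(cam)
    if name: cv2.imwrite(f'pics/{name}.png',cv2.cvtColor(c['frame'],cv2.COLOR_RGB2BGR))
    return c
def ray(c,px):
    K=np.array(c['intrinsics']);d=np.array(c['dist_coeffs'],float)
    u=cv2.undistortPoints(np.array([[px]],float),K,d)[0,0]
    T=np.array(c['world_to_cam']);Rm=T[:3,:3]
    return -Rm.T@T[:3,3], Rm.T@np.array([u[0],-u[1],-1.])
def at_z(c,px,z):
    o,d=ray(c,px);return o+d*(z-o[2])/d[2]
def proj(c,P):
    T=np.array(c['world_to_cam']);q=(T[:3,:3]@np.atleast_2d(P).T).T+T[:3,3]
    q=q*[1,-1,-1]
    return cv2.projectPoints(q,np.zeros(3),np.zeros(3),np.array(c['intrinsics']),np.array(c['dist_coeffs'],float))[0][:,0]
def tri(c1,p1,c2,p2):
    o1,d1=ray(c1,p1);o2,d2=ray(c2,p2)
    s=np.linalg.lstsq(np.c_[d1,-d2],o2-o1,rcond=None)[0]
    a,b=o1+s[0]*d1,o2+s[1]*d2
    return (a+b)/2,np.linalg.norm(a-b)
def st():
    s=ctrl.read_state();print({k:np.round(s[k],4) for k in('time','eef_pos','tcp_rot','force','finger_gap','joints')});return s
E
python3 - <<'E'
from h import *
s=st()
cs={k:snap(k,k+'0') for k in('scene','top')}
for l in('spice_case','slot','door','door_pull','door_edge','buffers','spice_jar','garlic','salt_shaker','vanilla_bottle'):
    r={}
    for k in cs:
        o=ctrl.spot_in(k,l);r[k]=[(np.round(x['pixel'],1).tolist(),round(x['p'],2)) for x in o[:3]]
    print(l,r)
    if r['scene'] and r['top']: print('   tri',tri(cs['scene'],r['scene'][0][0],cs['top'],r['top'][0][0]))
for k in cs: print(k,ray(cs[k],(256,192)))
cv2.imwrite('pics/both.png',np.vstack([cv2.imread(f'pics/{k}0.png') for k in cs])[:, :])
E
```

```text
{'time': np.float64(0.0), 'eef_pos': array([ 0.27  , -0.5907,  0.2215]), 'tcp_rot': array([ 3.1415e+00,  1.9000e-03, -1.1420e+00]), 'force': array([-0.6585,  0.6182, -0.2018]), 'finger_gap': np.float64(0.0871), 'joints': array([ 1.1561,  0.3218, -0.0701,  1.4517,  0.0226,  1.3708, -0.0569])}
spice_case {'scene': [([205.9, 227.3], 0.73)], 'top': [([295.5, 147.5], 0.63)]}
   tri (array([ 0.61935101, -0.29437038,  0.07040304]), np.float64(0.0031444474367591777))
slot {'scene': [([204.8, 225.5], 0.76)], 'top': [([293.6, 146.9], 0.83)]}
   tri (array([ 0.61979029, -0.29244341,  0.07858808]), np.float64(0.003393811008943938))
door {'scene': [([180.1, 207.5], 0.98), ([273.7, 173.4], 0.19)], 'top': [([316.8, 146.8], 0.81)]}
   tri (array([ 0.61210239, -0.34120693,  0.12175286]), np.float64(0.009385527740285783))
door_pull {'scene': [([182.5, 207.6], 0.76)], 'top': [([316.5, 145.0], 0.66)]}
   tri (array([ 0.61436421, -0.3373396 ,  0.12592235]), np.float64(0.0040145535236334705))
door_edge {'scene': [([181.3, 209.6], 0.8), ([244.4, 166.7], 0.68), ([196.7, 167.5], 0.44)], 'top': [([320.1, 145.
[... 390 characters left out ...]
.04685685]), np.float64(0.0018718687711602499))
garlic {'scene': [([199.2, 164.2], 0.74), ([181.6, 208.4], 0.63)], 'top': [([327.8, 236.0], 0.84)]}
   tri (array([ 0.41901631, -0.37192218,  0.0406763 ]), np.float64(0.0007634380137911646))
salt_shaker {'scene': [([243.5, 165.6], 0.93), ([202.4, 227.1], 0.65)], 'top': [([279.3, 244.7], 0.68)]}
   tri (array([ 0.39883633, -0.25963421,  0.03812567]), np.float64(0.0016397720387087554))
vanilla_bottle {'scene': [], 'top': [([279.8, 243.9], 0.26)]}
scene (array([ 1.06191622, -0.08494776,  0.81434625]), array([-0.59713335, -0.12727776, -0.79199531]))
top (array([ 0.42985135, -0.20275392,  0.97295192]), array([ 0.0966886 , -0.00384829, -0.99539901]))
```

View pics/scene0.png

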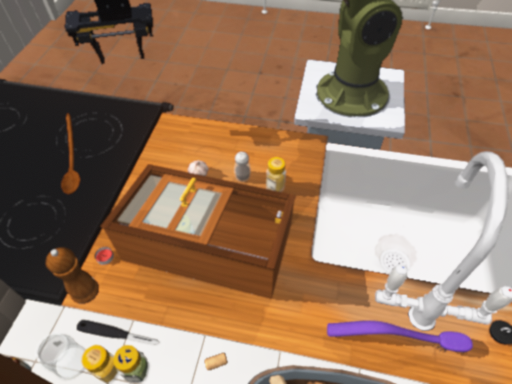

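View pics/top0.png

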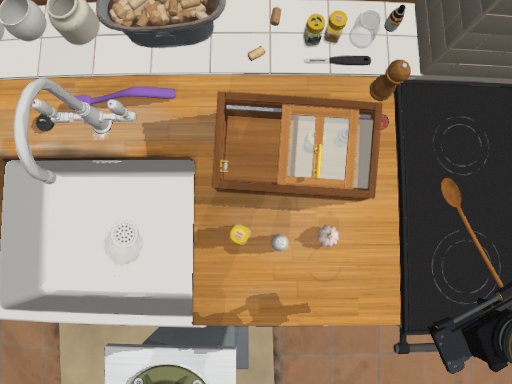

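The scene shows the jar at scene (276,175) and top (240,234). The shaker is at top (280,243) and the garlic at (328,236). The case spans roughly (215..380, 93..198) in top, with the pull at (319,160). I'll zoom in for the case corners.

Run:
```python
import cv2
for k,(x,y,w,h) in {'scene':(95,140,210,157),'top':(205,85,190,150)}.items():
    f=3.8
    im=cv2.resize(cv2.imread(f'pics/{k}0.png')[y:y+h,x:x+w],None,fx=f,fy=f,interpolation=cv2.INTER_CUBIC)
    for i in range(0,w,20): cv2.putText(im,str(x+i),(int(i*f),10),0,.35,(255,255,0),1);cv2.line(im,(int(i*f),12),(int(i*f),20),(255,255,0),1)
    for i in range(0,h,20): cv2.putText(im,str(y+i),(0,int(i*f)+4),0,.35,(255,255,0),1);cv2.line(im,(26,int(i*f)),(34,int(i*f)),(255,255,0),1)
    cv2.imwrite(f'pics/{k}0z.png',im)
```

```text
(no output)
```

View pics/scene0z.png

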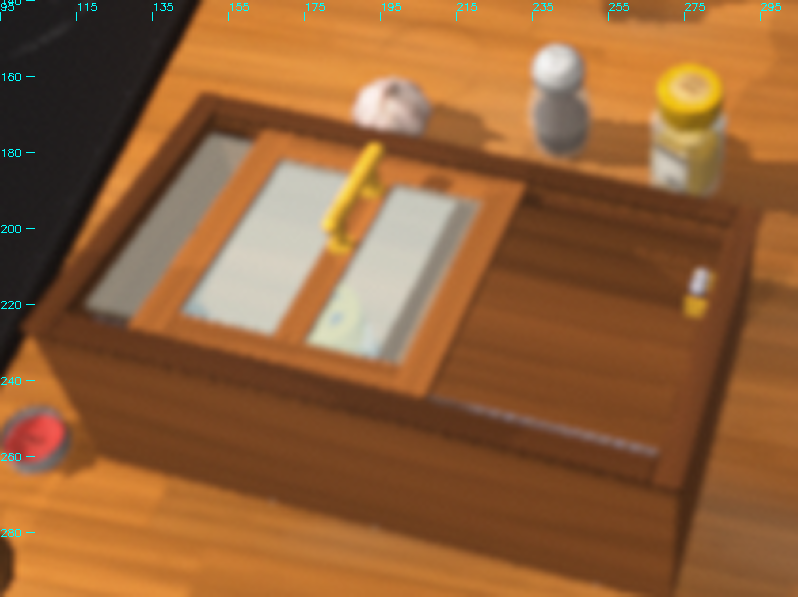

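View pics/top0z.png

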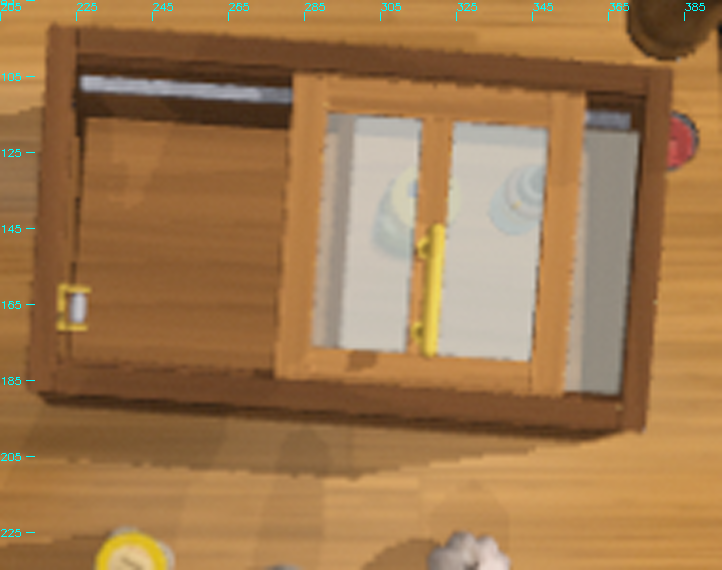

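```bash
cat >> h.py <<'E'
def C2W(p,pose):
    x,y,t=pose;p=np.atleast_2d(p)
    return np.c_[x+np.cos(t)*p[:,0]-np.sin(t)*p[:,1],y+np.sin(t)*p[:,0]+np.cos(t)*p[:,1],p[:,2]]
def W2C(p,pose):
    x,y,t=pose;p=np.atleast_2d(p)-[x,y,0]
    return np.c_[np.cos(t)*p[:,0]+np.sin(t)*p[:,1],-np.sin(t)*p[:,0]+np.cos(t)*p[:,1],p[:,2]]
E
python3 - <<'E'
from h import *
from scipy.optimize import least_squares
cs={k:snap(k) for k in('scene','top')}
h=lambda x:.131+.176*x
P=np.array([[x,y,h(x)] for x,y in((.1,.175),(.1,-.175),(-.1,.175),(-.1,-.175))])
T=np.array([(218.7,91.6),(381.8,102.9),(212.1,187.6),(374.7,198.2)])
S=np.array([(274.7,268.4),(101.6,226),(295,194),(148.4,165)])
f=lambda v:np.r_[(proj(cs['top'],C2W(P,v))-T).ravel(),(proj(cs['scene'],C2W(P,v))-S).ravel()]
r=least_squares(f,[.62,-.29,0.]);v=r.x;print(v,np.round(r.fun.reshape(-1,2),1).tolist())
for i in range(4): print(W2C(tri(cs['scene'],S[i],cs['top'],T[i])[0],v).round(4),P[i])
a,e=tri(cs['scene'],(194.2,178.2),cs['top'],(318.2,178.4));b,e2=tri(cs['scene'],(181.3,200),cs['top'],(320.5,144.2))
print('pull front',W2C(a,v),e,'back',W2C(b,v),e2, 'world mid',(a+b)/2)
for p in((282.1,103.9),(277.4,184.2)):
    print('door edge',W2C(at_z(cs['top'],p,.14 if p[1]<150 else .115),v))
print('jar',at_z(cs['top'],(205+132/3.8,85+565/3.8),.096),tri(cs['scene'],(95+689/3.8,140+88/3.8),cs['top'],(205+132/3.8,85+565/3.8)))
print('slot',C2W([.01,.098,.01],v))
E
```

```text
[ 0.61324428 -0.29279291 -0.06079242] [[-0.8, 0.1], [-0.3, -0.1], [0.1, -0.7], [-0.4, -0.9], [-0.6, -1.4], [-0.1, -0.4], [-0.1, 0.8], [-0.2, -0.9]]
[[0.1012 0.1751 0.1454]] [0.1    0.175  0.1486]
[[ 0.1001 -0.1758  0.147 ]] [ 0.1    -0.175   0.1486]
[[-0.1017  0.1749  0.1142]] [-0.1     0.175   0.1134]
[[-0.1015 -0.1771  0.1079]] [-0.1    -0.175   0.1134]
pull front [[-0.07036684 -0.04730771  0.13613711]] 0.0011151290932602447 back [[ 0.00039544 -0.04737473  0.14774044]] 0.0005607600343652297 world mid [ 0.575447   -0.33792112  0.14193877]
door edge [[0.08459345 0.03691104 0.14      ]]
door edge [[-0.08543253  0.03583437  0.115     ]]
jar [ 0.42426702 -0.17128565  0.096     ] (array([ 0.4241853 , -0.17082082,  0.09506882]), np.float64(0.0008754484920410473))
slot [[ 0.6291798  -0.19558149  0.01      ]]
```

The case fit is consistent: residuals are about 1 px, the door edge at case y 36 mm puts the opening at about 124 mm, and the pull is 83 mm behind the edge. The jar is at (0.424, -0.171). I'll turn the tool so the jaws lie along case y, then go over the jar.

```bash
python3 -m inch '[[0,0,0.163,0,0,0,-0.5],[0,0,0.163,0,0,0,-0.5],[0,0,0.163,0,0,0,-0.5],[0,0,0,-53.5,-16,0,-0.5],[0,0,0,-53.5,-16,0,-0.5],[0,0,0,-53.5,-16,0,-0.5],[0,0,0,-53.5,-16,0,-0.5],[0,0,0,-53.5,-16,0,-0.5],[0,0,0,-53.5,-16,0,-0.5],[0,0,0,-53.5,-16,0,-0.5],[0,0,0,-53.5,-16,0,-0.5],[0,0,0,0,0,0,-0.5]]' 20
cat >> h.py <<'E'
POSE=np.array([.61324,-.29279,-.06079])
def to(p,yaw=-1.6316,pitch=0.):
    "shift mm in tool axes and turn rotvec from the present pose to world TCP p"
    s=st();Rc=R.from_euler('xyz',s['tcp_rot']);Rt=R.from_euler('xyz',[np.pi,0,yaw])*R.from_rotvec([pitch,0,0])
    print('shift',(Rc.inv().apply(np.array(p)-s['eef_pos'])*1000).round(1),'turn',(Rc.inv()*Rt).as_rotvec().round(4),'case',W2C(s['eef_pos'],POSE).round(4))
E
python3 -c "
from h import *
to([.4243,-.171,.067])"
```

```text
time: 2.7
eef_pos: [0.4362, -0.1621, 0.2227]
tcp_rot: [-3.137, -0.004, -1.648]
force: [0.2, -1.0, 1.2]
finger_gap: 0.0655
{'time': np.float64(2.7), 'eef_pos': array([ 0.4362, -0.1621,  0.2227]), 'tcp_rot': array([-3.1374, -0.0041, -1.6485]), 'force': array([ 0.1909, -1.0293,  1.1627]), 'finger_gap': np.float64(0.0655), 'joints': array([ 0.6905, -0.0662, -0.3748,  1.879 , -0.0219,  1.3192, -1.3267])}
shift [  9.2  11.8 155.7] turn [-0.0042 -0.0041 -0.0169] case [[-0.1847  0.1197  0.2227]]
```

```bash
python3 -m inch '[[-0.004,-0.004,-0.017,9,12,30,-0.5],[0,0,0,0,0,40,-0.5],[0,0,0,0,0,40,-0.5],[0,0,0,0,0,30,-0.5],[0,0,0,0,0,14,-0.5],[0,0,0,0,0,0,-0.5]]'
python3 -c "
from h import *
to([.4243,-.171,.067])
snap('top','t1');snap('scene','s1')
im=cv2.imread('pics/s1.png')[110:230,180:340];cv2.imwrite('pics/s1z.png',cv2.resize(im,None,fx=4,fy=4))"
```

```text
time: 3.45
eef_pos: [0.4239, -0.1756, 0.0667]
tcp_rot: [-3.137, -0.005, -1.634]
force: [-0.8, 0.4, -0.3]
finger_gap: 0.0651
{'time': np.float64(3.45), 'eef_pos': array([ 0.4239, -0.1756,  0.0667]), 'tcp_rot': array([-3.1371, -0.005 , -1.634 ]), 'force': array([-0.8392,  0.3797, -0.3401]), 'finger_gap': np.float64(0.0651), 'joints': array([ 0.6922,  0.0725, -0.3694,  2.0816,  0.0357,  0.9871, -1.3299])}
shift [-4.7 -0.1 -0.3] turn [-0.0045 -0.005  -0.0024] case [[-0.1961  0.1054  0.0667]]
```

View pics/s1z.png

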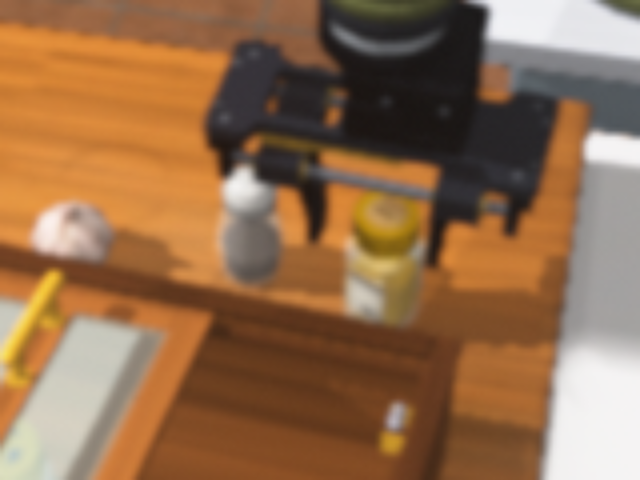

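The jar stands between the fingers, about 5 mm off centre, with the shaker clear. I'll centre on it and close.

```bash
python3 -m inch '[[0,0,0,-4.7,0,0,-0.5],[0,0,0,0,0,0,0.3],[0,0,0,0,0,0,0.6],[0,0,0,0,0,0,0.6],[0,0,0,0,0,0,0.6],[0,0,0,0,0,0,0.6]]' 20
python3 -c "
from h import *
st()"
python3 -m inch '[[0,0,0,0,0,-20,0.6],[0,0,0,0,0,-40,0.6],[0,0,0,0,0,-40,0.6],[0,0,0,0,0,-40,0.6],[0,0,0,0,0,0,0.6]]'
python3 -c "
from h import *
to(C2W([.005,.094,.22],POSE)[0])"
```

```text
time: 4.3
eef_pos: [0.4277, -0.1716, 0.0712]
tcp_rot: [-3.129, -0.008, -1.634]
force: [-0.5, 0.0, 0.5]
finger_gap: 0.041
{'time': np.float64(4.3), 'eef_pos': array([ 0.4277, -0.1716,  0.0712]), 'tcp_rot': array([-3.129 , -0.0084, -1.6336]), 'force': array([-0.4795,  0.002 ,  0.492 ]), 'finger_gap': np.float64(0.041), 'joints': array([ 0.6867,  0.0641, -0.3748,  2.08  ,  0.0341,  0.988 , -1.3394])}
time: 4.92
eef_pos: [0.4243, -0.1701, 0.2132]
tcp_rot: [-3.134, -0.007, -1.634]
force: [1.7, -0.9, -1.3]
finger_gap: 0.0412
{'time': np.float64(4.925), 'eef_pos': array([ 0.4243, -0.1701,  0.2132]), 'tcp_rot': array([-3.1336, -0.0066, -1.6338]), 'force': array([ 1.7047, -0.8821, -1.2579]), 'finger_gap': np.float64(0.0412), 'joints': array([ 0.7036, -0.0833, -0.3614,  1.9133, -0.0263,  1.2968, -1.2836])}
shift [  16.6 -201.1   -5.1] turn [-0.008  -0.0066 -0.0022] case [[-0.196   0.111   0.2132]]
```

```bash
python3 -m inch '[[-0.008,-0.007,0,4,-30,-8,0.6],[0,0,0,4,-45,0,0.6],[0,0,0,4,-45,0,0.6],[0,0,0,4,-45,0,0.6],[0,0,0,0,-34,0,0.6],[0,0,0,0,0,0,0.6]]'
python3 - <<'E'
from h import *
to(C2W([.005,.094,.22],POSE)[0])
cs={k:snap(k,k+'2') for k in('scene','top')}
r={k:ctrl.spot_in(k,'spice_jar')[:2] for k in cs};print(r)
print(W2C(tri(cs['scene'],r['scene'][0]['pixel'],cs['top'],r['top'][0]['pixel'])[0],POSE))
im=cv2.imread('pics/scene2.png')[120:270,180:340];cv2.imwrite('pics/s2z.png',cv2.resize(im,None,fx=4,fy=4))
E
```

```text
time: 5.68
eef_pos: [0.6228, -0.1997, 0.2106]
tcp_rot: [3.128, 0.003, -1.636]
force: [0.0, 0.3, -0.5]
finger_gap: 0.0414
{'time': np.float64(5.675), 'eef_pos': array([ 0.6228, -0.1997,  0.2106]), 'tcp_rot': array([ 3.128 ,  0.0033, -1.6365]), 'force': array([ 0.0362,  0.2677, -0.5176]), 'finger_gap': np.float64(0.0414), 'joints': array([ 0.5749,  0.3733, -0.4005,  1.4315,  0.1439,  1.3798, -1.4666])}
shift [-0.5 -1.  -9.4] turn [ 0.0135  0.0033 -0.0049] case [[0.0039 0.0935 0.2106]]
{'scene': [{'pixel': [243.9, 205.9], 'p': 0.75}], 'top': []}Traceback (most recent call last):
  File "<stdin>", line 5, in <module>
IndexError: list index out of range
```

```bash
python3 -m inch '[[0.013,0.003,-0.005,0,0,25,0.6],[0,0,0,0,0,30,0.6],[0,0,0,0,0,25,0.6],[0,0,0,0,0,20,0.6],[0,0,0,0,0,8,0.6],[0,0,0,0,0,0,0.6]]'
python3 - <<'E'
from h import *
to(C2W([.005,.094,.085],POSE)[0])
c=snap('scene','scene3')
im=cv2.imread('pics/scene3.png')[120:270,160:320];cv2.imwrite('pics/s3z.png',cv2.resize(im,None,fx=4,fy=4))
E
```

```text
time: 6.62
eef_pos: [0.6175, -0.2034, 0.1065]
tcp_rot: [-3.135, -0.008, -1.636]
force: [0.4, -0.6, -0.3]
finger_gap: 0.0413
{'time': np.float64(6.625), 'eef_pos': array([ 0.6175, -0.2034,  0.1065]), 'tcp_rot': array([-3.1355, -0.0078, -1.6364]), 'force': array([ 0.3628, -0.6027, -0.3141]), 'finger_gap': np.float64(0.0413), 'joints': array([ 0.5788,  0.4193, -0.3892,  1.585 ,  0.1765,  1.1638, -1.4853])}
shift [-4.7 -6.  21.5] turn [-0.0061 -0.0078 -0.0048] case [[-0.0011  0.0895  0.1065]]
```

View pics/s3z.png

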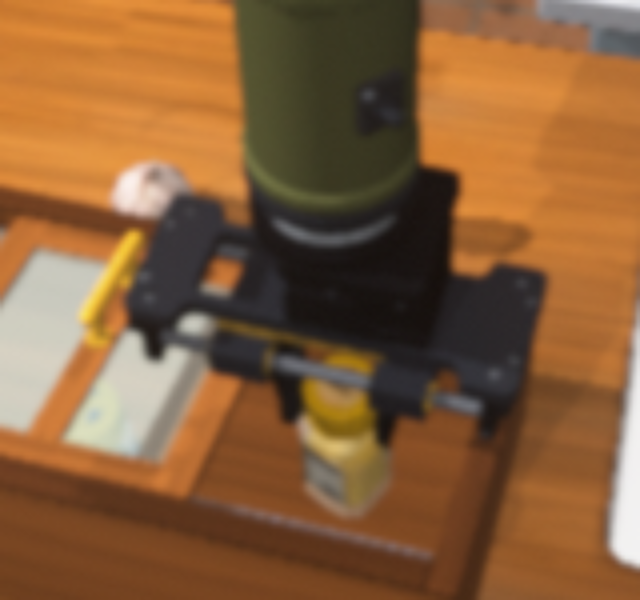

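The jar hangs upright in the opening and the gripper clears the pull. I'll lower it gently.

```bash
python3 -m inch '[[-0.006,-0.008,-0.005,-4,-5,7,0.6],[0,0,0,0,0,6,0.6],[0,0,0,0,0,4,0.6],[0,0,0,0,0,2,0.6]]'; python3 -m inch '[[0,0,0,0,0,2,0.6]]';python3 -m inch '[[0,0,0,0,0,2,0.6]]'
python3 -c "
from h import *
to(C2W([.005,.094,.081],POSE)[0])"
```

```text
time: 7.18
eef_pos: [0.6254, -0.1997, 0.089]
tcp_rot: [-3.137, -0.0, -1.631]
force: [-0.3, -1.0, -1.2]
finger_gap: 0.0411
time: 7.3
eef_pos: [0.6254, -0.1998, 0.0868]
tcp_rot: [-3.137, -0.0, -1.631]
force: [0.0, -0.6, -0.5]
finger_gap: 0.0411
time: 7.42
eef_pos: [0.6253, -0.1998, 0.0848]
tcp_rot: [-3.137, -0.0, -1.631]
force: [0.1, -0.1, -1.3]
finger_gap: 0.0416
{'time': np.float64(7.425), 'eef_pos': array([ 0.6253, -0.1998,  0.0848]), 'tcp_rot': array([-3.1374e+00, -3.0000e-04, -1.6308e+00]), 'force': array([ 0.1196, -0.1191, -1.2521]), 'finger_gap': np.float64(0.0416), 'joints': array([ 0.5695,  0.4547, -0.3878,  1.5837,  0.1839,  1.1352, -1.4906])}
shift [-0.5  1.4  3.8] turn [-0.0042 -0.0003  0.0008] case [[0.0064 0.0935 0.0848]]
```

```bash
for i in 1 2 3 4 5 ; do python3 -m inch '[[0,0,0,0,0,1.5,0.6]]' | grep -E 'eef|force'; done
```

```text
eef_pos: [0.6254, -0.1998, 0.0832]
force: [0.1, -0.3, -1.1]
eef_pos: [0.6253, -0.1999, 0.0816]
force: [-0.1, -0.8, -1.1]
eef_pos: [0.626, -0.1999, 0.0812]
force: [-0.5, 1.0, 7.3]
eef_pos: [0.6267, -0.1999, 0.0813]
force: [-1.3, 0.8, 7.1]
eef_pos: [0.6273, -0.1997, 0.0813]
force: [-2.8, 0.4, 5.4]
```

Contact with the floor came at TCP 0.081, as expected. Now release and rise.

```bash
python3 -m inch '[[0,0,0,0,0,0,0.2],[0,0,0,0,0,0,-0.1],[0,0,0,0,0,0,-0.35],[0,0,0,0,0,0,-0.35]]'; python3 -m inch '[[0,0,0,0,0,-15,-0.35],[0,0,0,0,0,-30,-0.35],[0,0,0,0,0,-40,-0.35],[0,0,0,0,0,-40,-0.35],[0,0,0,0,0,0,-0.35]]'
python3 - <<'E'
from h import *
cs={k:snap(k,k+'4') for k in('scene','top')}
im=cv2.imread('pics/scene4.png')[120:270,110:310];cv2.imwrite('pics/s4z.png',cv2.resize(im,None,fx=3.9,fy=3.9))
for l in('spice_jar','door_pull'): print(l,{k:[(np.round(x['pixel'],1).tolist(),round(x['p'],2)) for x in ctrl.spot_in(k,l)[:3]] for k in cs})
# pull: bar axis in case frame, TCP targets
to(C2W([-.035,-.085,.2],POSE)[0],pitch=0)
E
```

```text
time: 8.55
eef_pos: [0.6276, -0.1998, 0.0814]
tcp_rot: [-3.132, -0.002, -1.631]
force: [0.2, 0.0, 0.5]
finger_gap: 0.0565
time: 9.18
eef_pos: [0.6271, -0.1996, 0.2145]
tcp_rot: [-3.129, -0.002, -1.63]
force: [-0.7, -0.1, -0.7]
finger_gap: 0.059
spice_jar {'scene': [([246.0, 236.7], 0.87)], 'top': []}
door_pull {'scene': [([180.5, 209.6], 0.6)], 'top': [([324.4, 154.3], 0.56)]}
{'time': np.float64(9.475), 'eef_pos': array([ 0.6238, -0.1991,  0.2074]), 'tcp_rot': array([-3.1402e+00,  7.0000e-04, -1.6305e+00]), 'force': array([ 0.6648, -0.0704,  0.5891]), 'finger_gap': np.float64(0.0588), 'joints': array([ 0.579 ,  0.3648, -0.4033,  1.4491,  0.1429,  1.3555, -1.4614])}
shift [179.1  40.1   7.2] turn [-0.0014  0.0007  0.0011] case [[0.0049 0.0941 0.2074]]
```

View pics/s4z.png

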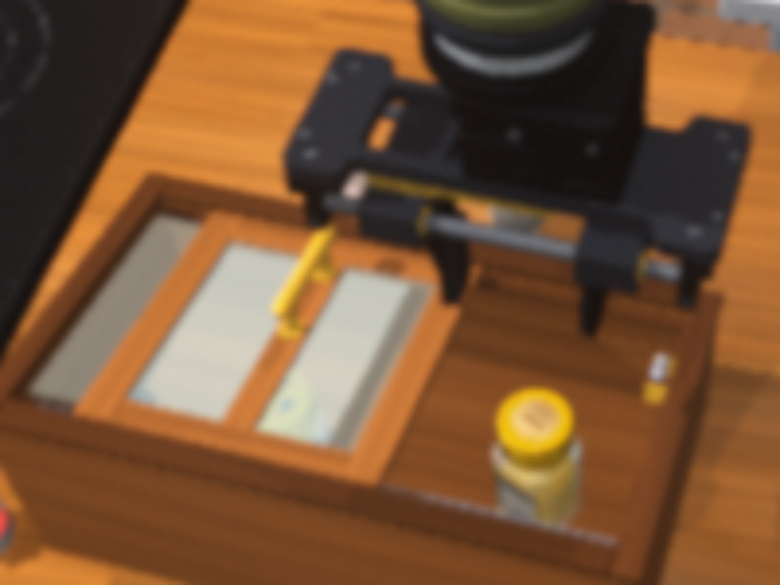

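The jar stands upright and released in the left half. Next I'll close the fingers and go to the −y side of the pull, so I can push the bar with the finger backs.

```bash
python3 -m inch '[[0,0,0,20,4,0,1],[0,0,0,40,9,0,1],[0,0,0,45,9,0,1],[0,0,0,45,9,0,1],[0,0,0,39,9,0,1],[0,0,0,0,0,0,1],[0,0,0,0,0,0,1]]' 10
python3 -c "
from h import *
to(C2W([-.035,-.095,.130],POSE)[0])
c=snap('scene');print('jar',W2C(at_z(c,(247.2,227.7),.106),POSE))"
```

```text
time: 10.35
eef_pos: [0.5639, -0.3998, 0.2009]
tcp_rot: [3.133, 0.0, -1.636]
force: [-0.7, 0.6, 0.1]
finger_gap: 0.002
{'time': np.float64(10.35), 'eef_pos': array([ 0.5639, -0.3998,  0.2009]), 'tcp_rot': array([ 3.1328e+00,  4.0000e-04, -1.6360e+00]), 'force': array([-0.6869,  0.6215,  0.0901]), 'finger_gap': np.float64(0.002), 'joints': array([ 0.8001,  0.4425, -0.3131,  1.3478,  0.1383,  1.3802, -1.148 ])}
shift [-14.8  -8.3  70.8] turn [ 0.0088  0.0004 -0.0044] case [[-0.0427 -0.1098  0.2009]]
jar [[0.00499961 0.09554989 0.106     ]]
```

```bash
python3 -m inch '[[0.009,0,-0.004,-12,-8,20,1],[0,0,0,0,0,25,1],[0,0,0,0,0,15,1],[0,0,0,0,0,0,1]]'
python3 -c "
from h import *
to(C2W([-.035,-.095,.130],POSE)[0])
c=snap('scene','scene5')
im=cv2.imread('pics/scene5.png')[120:270,110:310];cv2.imwrite('pics/s5z.png',cv2.resize(im,None,fx=3.9,fy=3.9))"
```

```text
time: 10.9
eef_pos: [0.5741, -0.3851, 0.1398]
tcp_rot: [-3.141, -0.0, -1.626]
force: [-0.8, -0.5, 0.5]
finger_gap: 0.0006
{'time': np.float64(10.9), 'eef_pos': array([ 0.5741, -0.3851,  0.1398]), 'tcp_rot': array([-3.1405e+00, -1.0000e-04, -1.6265e+00]), 'force': array([-0.8461, -0.5194,  0.5442]), 'finger_gap': np.float64(0.0006), 'joints': array([ 0.7842,  0.4722, -0.3175,  1.4315,  0.1493,  1.2606, -1.1726])}
shift [0.4 1.6 9.8] turn [-0.0011 -0.0001  0.0051] case [[-0.0334 -0.0946  0.1398]]
```

View pics/s5z.png

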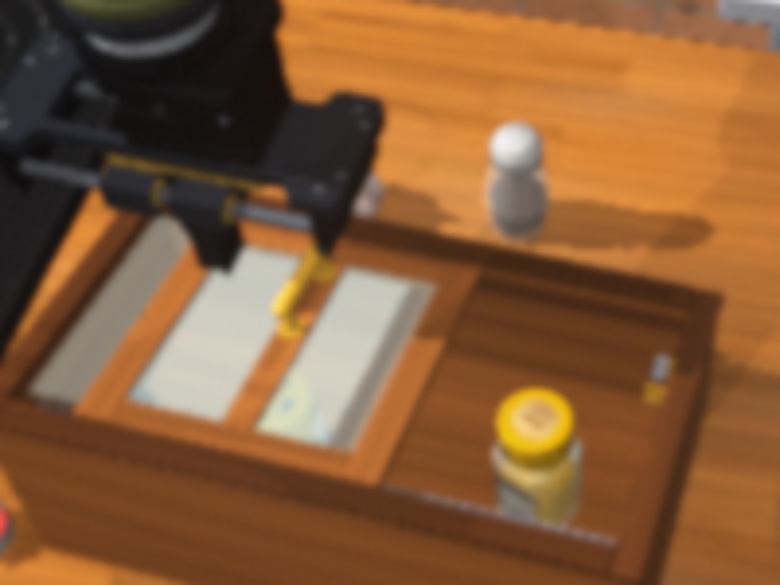

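The jar stands and the closed fingers are beside the pull on its −y side. I'll lower a little and move into contact.

```bash
python3 -m inch '[[0,0,0,0,1.5,8,1],[0,0,0,-10,0,0,1],[0,0,0,-8,0,0,1]]'; for i in 1 2 3 4; do python3 -m inch '[[0,0,0,-5,0,0,1]]'|grep -E 'eef|force'; done
python3 -c "
from h import *
to(C2W([-.035,.0927,.131],POSE)[0])"
```

```text
time: 11.32
eef_pos: [0.5751, -0.3675, 0.1345]
tcp_rot: [-3.136, -0.003, -1.628]
force: [0.8, -0.3, -0.2]
finger_gap: 0.0005
eef_pos: [0.5757, -0.3616, 0.135]
force: [0.3, -0.7, -0.4]
eef_pos: [0.5762, -0.3561, 0.1354]
force: [-0.4, -0.4, 0.6]
eef_pos: [0.5766, -0.3508, 0.1355]
force: [0.7, -1.1, -0.7]
eef_pos: [0.5768, -0.3473, 0.1356]
force: [0.8, -4.6, -2.8]
{'time': np.float64(11.825), 'eef_pos': array([ 0.5768, -0.3473,  0.1356]), 'tcp_rot': array([-3.1341, -0.0059, -1.6274]), 'force': array([ 0.7903, -4.5871, -2.8281]), 'finger_gap': np.float64(0.0007), 'joints': array([ 0.7531,  0.4335, -0.3322,  1.4959,  0.1488,  1.2274, -1.2269])}
shift [-149.4    1.3    3.7] turn [-0.0075 -0.0059  0.0042] case [[-0.0331 -0.0567  0.1356]]
```

Contact at case y −0.057. The tips sit rather high on the bar, so I'll back off, lower by 5 mm and push again.

```bash
python3 -m inch '[[-0.008,-0.006,0.004,4,1.5,0,1],[0,0,0,0,0,5.5,1],[0,0,0,-5,0,0.5,1]]'; for i in 1 2 3 4 5; do python3 -m inch '[[0,0,0,-5,0,0.3,1]]'|grep -E 'eef|force'; done
python3 -c "
from h import *
to(C2W([-.035,.0676,.130],POSE)[0])"
```

```text
time: 12.2
eef_pos: [0.5749, -0.3456, 0.1289]
tcp_rot: [3.14, 0.002, -1.632]
force: [-0.2, -0.1, 0.8]
finger_gap: 0.0007
eef_pos: [0.5752, -0.3419, 0.1289]
force: [0.6, -3.8, 3.1]
eef_pos: [0.5755, -0.3379, 0.129]
force: [0.3, -3.9, 0.5]
eef_pos: [0.5757, -0.3335, 0.1289]
force: [-0.1, -3.9, 0.5]
eef_pos: [0.576, -0.3287, 0.129]
force: [0.0, -3.5, 1.5]
eef_pos: [0.5763, -0.3237, 0.1289]
force: [-0.8, -4.0, 2.2]
{'time': np.float64(12.825), 'eef_pos': array([ 0.5763, -0.3237,  0.1289]), 'tcp_rot': array([-3.1411, -0.0045, -1.6352]), 'force': array([-0.7605, -4.0109,  2.1522]), 'finger_gap': np.float64(0.0005), 'joints': array([ 0.7306,  0.4198, -0.3392,  1.5294,  0.1494,  1.2154, -1.2684])}
shift [-100.7    0.4   -1.5] turn [-0.0005 -0.0045 -0.0036] case [[-0.0349 -0.0331  0.1289]]
```

Drag is a steady ~4 N, so the door is moving. I'll continue to about 25 mm short of shut and look.

```bash
python3 -m inch '[[0,0,0,-6,0,-0.5,1],[0,0,0,-6,0,-0.5,1],[0,0,0,-6,0,0,1],[0,0,0,-6,0,0,1],[0,0,0,-6,0,0,1],[0,0,0,-6,0,0,1],[0,0,0,-6,0,0,1],[0,0,0,-6,0,0,1],[0,0,0,-6,0,0,1],[0,0,0,-6,0,0,1],[0,0,0,-5,0,0,1],[0,0,0,-5,0,0,1]]'
python3 - <<'E'
from h import *
to(C2W([-.035,.0676,.130],POSE)[0])
cs={k:snap(k,k+'6') for k in('scene','top')}
im=cv2.imread('pics/top6.png')[85:205,205:395];cv2.imwrite('pics/t6z.png',cv2.resize(im,None,fx=4,fy=4,interpolation=cv2.INTER_CUBIC))
im=cv2.imread('pics/scene6.png')[140:290,130:310];im=cv2.resize(im,None,fx=4,fy=4,interpolation=cv2.INTER_CUBIC);cv2.imwrite('pics/s6z.png',im)
E
```

```text
time: 14.32
eef_pos: [0.5812, -0.2486, 0.129]
tcp_rot: [-3.141, -0.004, -1.635]
force: [1.2, -4.0, -0.2]
finger_gap: 0.0005
{'time': np.float64(14.325), 'eef_pos': array([ 0.5812, -0.2486,  0.129 ]), 'tcp_rot': array([-3.1412, -0.0044, -1.6346]), 'force': array([ 1.1586, -4.0396, -0.1618]), 'finger_gap': np.float64(0.0005), 'joints': array([ 0.6599,  0.3655, -0.373 ,  1.6056,  0.145 ,  1.1958, -1.3784])}
shift [-25.5   0.4  -1.1] turn [-0.0004 -0.0044 -0.003 ] case [[-0.0347  0.0421  0.129 ]]
```

View pics/s6z.png

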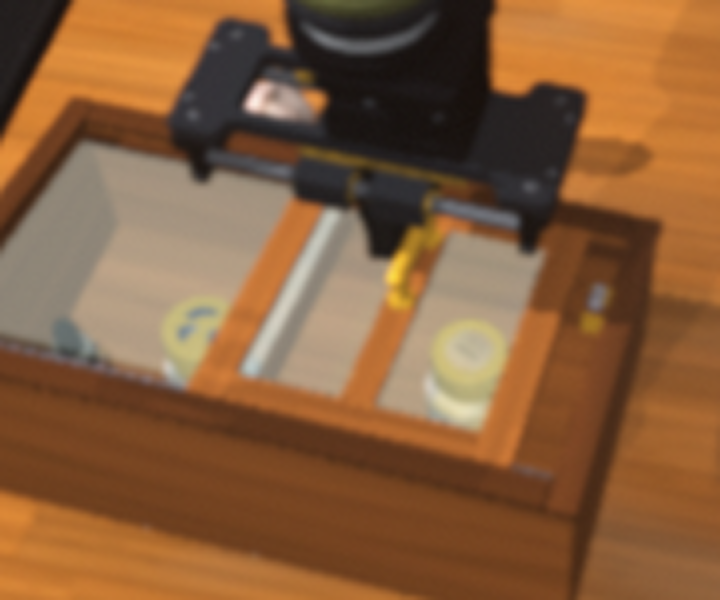

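The door is nearly shut, with its leading edge running from scene px (256,257) to about (270,211). The jar is clear beneath the glass. I'll work out the remaining gap.

```bash
python3 -c "
from h import *
c=snap('scene')
for p,z in (((255.75,257),.139),((266.5,222),.125)): print(W2C(at_z(c,p,z),POSE))"
python3 -m inch '[[0,0,0,-5,0,0,1],[0,0,0,-4,0,0,1]]'; for i in 1 2 3; do python3 -m inch '[[0,0,0,-3,0,0,1]]'|grep -E 'eef|force'; done
```

```text
[[0.0839341  0.13572734 0.139     ]]
[[-0.00710099  0.13388132  0.125     ]]
time: 14.72
eef_pos: [0.5816, -0.2387, 0.1288]
tcp_rot: [3.141, -0.003, -1.634]
force: [0.3, -3.7, -0.1]
finger_gap: 0.0004
eef_pos: [0.5818, -0.2358, 0.1288]
force: [-0.2, -4.5, -0.6]
eef_pos: [0.5819, -0.234, 0.1289]
force: [1.6, -7.4, -0.6]
eef_pos: [0.582, -0.2329, 0.1289]
force: [2.3, -6.4, -1.2]
```

The force rose to ~7 N at about 8 mm remaining, which is the catch. As long as the total push stays under ~14 N the buffers can't see 16 N.

```bash
for i in 1 2 3 4 5 6; do python3 -m inch '[[0,0,0,-3.5,0,0,1]]'|grep -E 'eef|force'; done
```

```text
eef_pos: [0.582, -0.2314, 0.1289]
force: [0.1, -6.0, -0.6]
eef_pos: [0.5822, -0.2288, 0.1289]
force: [0.4, -3.4, -0.6]
eef_pos: [0.5823, -0.2275, 0.129]
force: [1.0, -9.7, -2.6]
eef_pos: [0.5823, -0.2275, 0.129]
force: [2.7, -11.0, -2.4]
eef_pos: [0.5823, -0.2277, 0.129]
force: [1.8, -9.6, -1.4]
eef_pos: [0.5822, -0.2277, 0.1291]
force: [1.0, -8.9, -1.3]
```

```bash
for i in 1 2; do python3 -m inch '[[0,0,0,-4.2,0,0,1]]'|grep -E 'eef|force'; done
python3 -m inch '[[0,0,0,-4.7,0,0,1]]'|grep -E 'eef|force'
python3 - <<'E'
from h import *
c=snap('scene','scene7')
im=cv2.imread('pics/scene7.png')[140:290,150:310];im=cv2.resize(im,None,fx=4,fy=4,interpolation=cv2.INTER_CUBIC);cv2.imwrite('pics/s7z.png',im)
E
```

```text
eef_pos: [0.5822, -0.2277, 0.1291]
force: [1.4, -11.7, -2.0]
eef_pos: [0.5822, -0.2278, 0.1292]
force: [2.4, -10.3, -2.0]
eef_pos: [0.5822, -0.2278, 0.1292]
force: [1.5, -12.5, -2.2]
```

View pics/s7z.png

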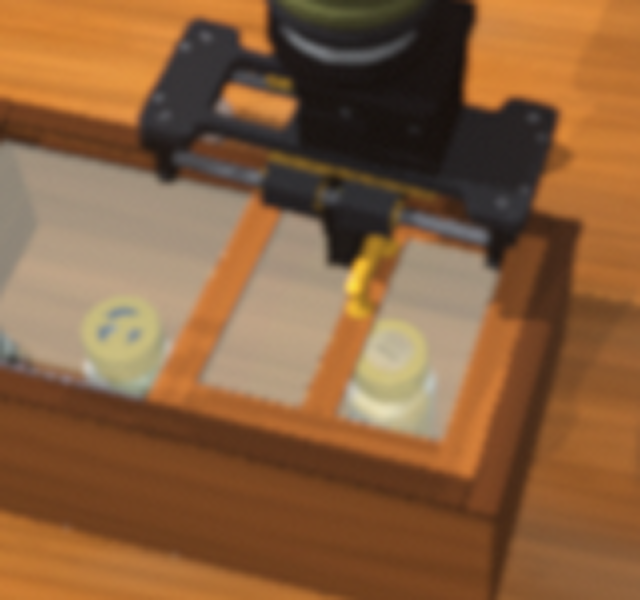

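The door edge now meets the left end wall, with its back corner at about (267,259) and no gap visible. Force rises with no motion, so I'll back off and check that it stays.

```bash
python3 -m inch '[[0,0,0,2,0,0,1],[0,0,0,5,0,0,1],[0,0,0,8,0,0,1],[0,0,0,8,0,-5,1],[0,0,0,0,0,-40,1],[0,0,0,0,0,-50,1],[0,0,0,40,0,0,1],[0,0,0,50,20,0,1],[0,0,0,50,20,0,1],[0,0,0,0,0,0,1],[0,0,0,0,0,0,1]]'
python3 - <<'E'
from h import *
c=snap('scene','scene8')
print('pushed corner',W2C(at_z(c,(267,259.5),.139),POSE))
a,b=[cv2.imread(f'pics/scene{i}.png')[140:290,150:310].astype(int) for i in(7,8)]
# shift of door edge region between pushed and released (pixels)
A,B=[np.float32(x[85:122,95:122].mean(2)) for x in(a,b)]
print('phase shift',cv2.phaseCorrelate(A,B))
T=snap('top','top8')
im=np.hstack([cv2.resize(np.uint8(b),None,fx=2.4,fy=2.4,interpolation=cv2.INTER_CUBIC),cv2.resize(cv2.imread('pics/top8.png')[85:205,205:333],None,fx=3,fy=3,interpolation=cv2.INTER_CUBIC)]);cv2.imwrite('pics/f8.png',im);print(im.shape)
st()
E
```

```text
time: 17.65
eef_pos: [0.5283, -0.3825, 0.2353]
tcp_rot: [-3.133, -0.037, -1.649]
force: [1.1, 1.0, 0.0]
finger_gap: 0.0006
pushed corner [[0.08351516 0.157623   0.139     ]]
phase shift ((0.3894021138879591, -0.03208254827136159), 0.9409013010837414)
(360, 768, 3)
{'time': np.float64(17.75), 'eef_pos': array([ 0.5281, -0.3828,  0.2351]), 'tcp_rot': array([-3.134 , -0.0382, -1.6487]), 'force': array([-0.3832, -0.1089,  0.0772]), 'finger_gap': np.float64(0.0005), 'joints': array([ 0.8085,  0.3156, -0.3038,  1.4452,  0.1268,  1.3726, -1.1523])}
```

View pics/f8.png

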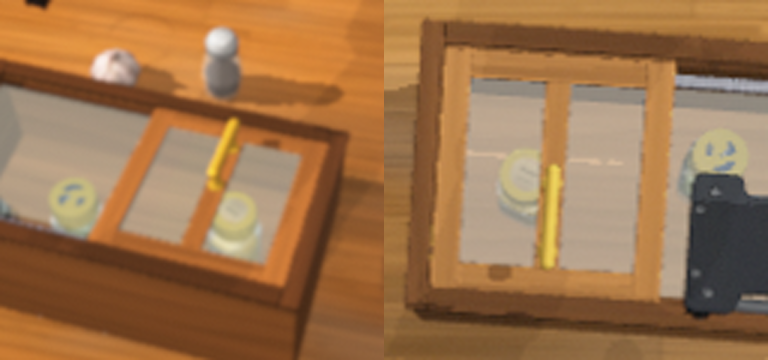

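Run:
```python
from h import *
cs={k:snap(k) for k in('scene','top')}
p,e=tri(cs['scene'],(242.5,203.75),cs['top'],(260.7,157.3));print('pull',W2C(p,POSE),e)
a=cv2.imread('pics/scene8.png').astype(int);b=cv2.cvtColor(cs['scene']['frame'],cv2.COLOR_RGB2BGR)
print('change since',np.abs(a-b)[180:270,200:290].max())
print(proj(cs['scene'],C2W([[.085,.160,.139],[.085,.157,.139]],POSE)))
```

```text
pull [[-0.03287454  0.07517538  0.13374404]] 0.0001838299625292166
change since 3
[[268.02992363 260.4763065 ]
 [266.48655263 260.10448869]]
```

```bash
python3 -c "
from h import *
print(ctrl.close_job()); st()"
```

```text
the job is handed in; nothing more can be done
None
the job is handed in; nothing more can be done
```

The spice jar is back in the left half of the case, the glass door is shut, and I handed the job in after about 18 s of robot time. No verdict was reported, so the results below are my own checks.

- **Jar:** I lowered it until the fingers felt the floor, at the expected height and about 7 N, then let go and withdrew. It stands upright at about case (5, 95) mm and shows clearly under the glass in the last pictures.
- **Door:** I pushed it with the closed fingers on the bar pull. The drag was a steady 4 N or so. About 8 mm before the end the force rose to about 7 N at the catch, then dipped to 3.4 N as the roller went over. It then stopped dead while I pressed with up to 12.5 N, below the 16 N limit.
- **After letting go:** The pictures show no opening movement and no gap at the end wall. The robot was clear of everything, and the garlic and shaker look unmoved.

**Where the checks disagreed:** the camera put the door 1.8 mm (pull) to 2.4 mm (edge corner) short of its ideal shut position. That is about the 2 mm camera calibration error. I relied on the force readings (catch passed, then a hard stop) and did not test the door again by touch after letting go.

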